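# Wedge the test plate clear of its pads and hold it

## Robot

A 6-joint arm with a two-finger parallel gripper is mounted at the origin on a cart in front of the work surface, level with it; the furniture and walls round the work are solid. World frame = base frame: x ahead of the robot, y to its left, z up, the work surface at z = 0. Lengths are in mm, angles in rad, forces in N, time in s.
With the tool pointing down it reaches from about 300 to 775 mm from the base axis. Payload 14.6 kg.
Tool frame: the origin (TCP) lies on the centre line of the jaws, within the pads' length; the fingertips stand 19 mm ahead of it and the grasp point (between the pads) is the TCP (bot.tip_reach is the distance from the TCP to the fingertips, in mm); y points along the fingers, x is the direction in which the jaws open and shut, and the axes are right-handed (so a half turn about y gives the same grasp; the last joint's range is limited). The gripper opens to 85 mm and grips with 20 to 120 N. Pads are 22 mm wide; open, the fingers measure 114 mm over their backs; the gripper's body (76 mm by 85 mm) begins 54 mm behind the grasp point. The pads swing forward as they close: fully open they stand 13 mm farther back than shut.
Start: joints at [-1.294, 0.3, 1.521, -0, 1.321, -0.067], TCP at [185.38, -517.807, 250.281] pointing down, gripper open.
Joint ranges: [-3.03, 3.03], [-0.79, 2.21], [0.23, 2.52], [-1.04, 4.18], [0, 3.07], [-2.55, 2.55]. Speed limits (rad/s): [2.22, 2.22, 2.57, 3.14, 3.14, 3.14].

## Interface

Orientations are given as a unit quaternion [w, x, y, z].
In Python, from rig import bot gives the robot as it stands. Calls block until the motion is done:
- bot.move_to(position, orientation): joint-space move of the TCP to a pose.
- bot.servo_line(position, attitude=None, speed=150, until_force=None): straight line of the TCP; attitude=None keeps the orientation; speed is the mean speed in mm/s. With until_force (N) it stops when the force on the tool has changed by that much, and returns True; else False.
- bot.move_joints(angles): joint-space move.
- bot.move_gripper(opening, grip_force=None): finger opening in mm; grip_force is the grip in N (None keeps the last); returns when the fingers have stopped.
- bot.dwell(seconds).
- bot.ik(position, orientation): joint angles nearest the present ones, or None.
- bot.read_state(): the state.
- bot.read_camera(name): name is "scene" or "top" or "wrist"; returns a dict with "image" (400x640x3 uint8, blue, green, red), "depth" (400x640 float32, mm along the optical axis (not along the pixel's ray), 0 where there is no reading), "fovy" (degrees; the focal length in pixels is half the picture's height over the tangent of half this angle, whatever the lens; pixels are square), "cx", "cy" (the principal point, pixels), "eye" and "attitude" of the camera in the world; the wrist camera has in their place "mount" (4x4, takes a point from camera to tool coordinates, whose origin is the TCP and whose axes are the tool frame's). Camera axes: x right, y down, z forward; pixel columns grow to the right and rows downward; lengths in mm; the calibration is good to about 2 mm. A picture is of the moment at which its call begins: read the wrist's pose just before it.
A pose or a line that the arm cannot do raises bot.MotionError and nothing moves.
- bot.finish_job(): hands the job in, once; it reports no verdict.
The state is a dict: "clock": time; "joint_positions": joint angles; "qvel": joint speeds; "effort": joint torques, N m; "ee_pos": TCP position; "tool_rot": TCP orientation; "ft_force": force on the tool from outside, world axes, zero at the start; "moment": the same for the moment, N m; "grip_width": finger opening in mm.
Only numpy, scipy, OpenCV 4.12 (cv2) and the standard library are available. Lean on these libraries where they do the work, as an engineer would, in place of code of your own. Each camera call takes 0.05 s, during which the arm holds its last target.

## Task

The levelling wedge is in the small steel drawer box: pull its drawer out to the stop and take the wedge out. Lay the wedge flat on the base in front of the hinged test plate, thin end first, and push it straight in under the middle of the plate's free edge, between the two brass pads, until the plate just lifts off the pads by about 4 mm. Do not let go: finish still gripping the wedge there, with the plate resting on it and not touched by the robot, and leave the tape roll, the jar and the block on the table where they are.

Things in the scene. Friction and masses are not known exactly. Their poses are not given: they have to be found in the camera images.
- drawer_box: Low grey sheet-steel box, 170 (x) x 180 (y) x 60 mm high, fixed on the table, with one drawer. Origin: centre of its underside. Its front faces its own -x.
- drawer (a joint): Drawer slide: 0 = shut, grows as it comes out along the box's own -x, stop at 0.132 m; about 1.5 N of friction. Starts at 0 to 0.008. Inside the drawer: about 147 mm long (x), 165 mm wide, floor 7 mm above the table; side and back walls reach 40 mm above the table, the 6 mm thick front panel 58.5 mm.
- drawer_knob (a point): Middle of the head of the drawer's round steel knob, 30 mm in front of the front panel's face and 30 mm above the table. The head is a disc 22 mm across and 16 mm long (axis along the pull) on a stem 10 mm across.
- wedge: Loose steel wedge, 90 mm long, 0.1 to 0.17 kg. Origin: middle of its flat underside; +x points to the thin end. Front 62 mm: ramp 30 mm wide, rising evenly from 3 mm at the thin end to 16 mm. Behind it a grip lug 28 long, 24 wide, 28 mm high. It starts on the drawer's floor, thin end towards the back of the box (within 0.12 rad), lug near the front panel.
- wedge_grip (a point): Centre of the wedge's grip lug, 31 mm behind the wedge's origin and 14 mm above its underside.
- wedge_tip (a point): Middle of the thin end at the underside, 45 mm ahead of the wedge's origin.
- fixture: Fixed grey base, 265 x 120 x 8 mm. Origin: on the table under the middle of the test plate's free edge; +x points from the free edge to the hinge (the way to push the wedge). The bare apron before the free edge runs from x = -115 to 0 mm, top 8 mm above the table. Two brass pads 12 x 14 x 8 mm stand on it at x = 12, y = -45 and +45 mm.
- test_plate: Dark steel plate, 110 mm wide, 8 mm thick, hinged at its far edge. Origin: middle of the hinge line, 20 mm above the table, 135 mm behind the free edge; -x points to the free edge. It starts level on the pads, top 24 mm above the table; a block lying on it reaches 42 mm. Only its weight (about 3.5 N at the free edge) holds it down.
- plate_edge (a point): Middle of the lower corner of the plate's free edge; 16 mm above the table when the plate lies on the pads, which is 8 mm above the apron.
- tape: Bystander: roll of white tape with a blue core, 53 mm across, 14 mm high, loose. Origin: centre of its underside.
- jar: Bystander: small clear jar with red seals, 35 mm across, 48 mm high, loose. Origin: centre of its underside.
- block: Bystander: aluminium block with a round recess, 44 x 50 x 18 mm, loose on the table (not the like block on the plate). Origin: centre of its underside.

How it is judged (in metres and radians):
On the way, in this order (a step that is already met when the one before it is completed fails the run):
1. the drawer is pulled out to its stop (within 7 mm) (value of joint drawer above 0.125 m), for 0.2 s.
2. the wedge is lifted out of the drawer in the gripper (height (world z) of wedge above 0.05 m and contact force between the fingers and wedge above 0.5 N), for 0.1 s.
At the end, for the whole second after the job is handed in: Free edge 1.5 to 7 mm above its place on the pads, carried by the wedge, not the robot. Wedge at rest on the base (origin under 6 mm above it, tilt under 0.12 rad), thin end 20 mm or more under the plate, within 30 mm of the middle and 0.3 rad of straight, still gripped (over 1.5 N) (height (world z) of plate_edge between 0.0175 and 0.023 m and contact force between wedge and test_plate above 0.5 N and contact force between the fingers and wedge above 1.5 N and not (contact force between the arm and test_plate above 0.5 N) and not (contact force between the fingers and test_plate above 0.5 N) and x of wedge_tip in the frame of fixture above 0.02 m and y of wedge_tip in the frame of fixture between -0.03 and 0.03 m and z of wedge in the frame of fixture below 0.014 m and angle between wedge's own z axis and vertical below 0.12 rad and angle between the x axis of wedge and the x axis of fixture, either way round below 0.3 rad and linear speed of wedge below 0.01 m/s); the arm keeps its last pose, push and grip.
It fails at once if the tape roll is moved more than 3 cm (distance of tape from where it was at the start of the episode above 0.03 m).
It fails at once if the jar is moved more than 3 cm (distance of jar from where it was at the start of the episode above 0.03 m).
It fails at once if the block on the table is moved more than 3 cm (distance of block from where it was at the start of the episode above 0.03 m).
It also fails if it takes over 51 s, if anything falls off the work surface, if the arm or the gripper's body presses on something with over 40 N, if the wrist force passes 120 N, or if a joint passes its speed limit or range.

## Working session

There is one attempt and no reset: what is moved stays moved. The work goes in short steps, each a Python script; the robot and the scene stay as the last script left them, time stands still between calls to the robot, and variables do not carry over. Pictures are saved under pics/ and viewed, and the job is handed in when it is done.

```bash
ls; mkdir -p pics; python3 - <<'E'
from rig import bot
import cv2,numpy as np
print(bot.read_state())
for n in ["scene","top","wrist"]:
    c=bot.read_camera(n); cv2.imwrite(f"pics/{n}0.png",c["image"]); np.savez(f"pics/{n}0.npz",**c)
    print(n,{k:v for k,v in c.items() if k not in("image","depth")}, (c["depth"]>0).mean())
E
```

```text
pics
{'clock': 0.0, 'joint_positions': array([-1.29358334e+00,  3.00477443e-01,  1.52163137e+00,  2.46024021e-05,
        1.32068938e+00, -6.65670964e-02]), 'qvel': array([-0.00121871, -0.00038483, -0.00090759, -0.00104213, -0.00041201,
       -0.00079198]), 'effort': array([ 2.04832257e-03, -5.43500447e+01, -3.61789334e+01, -3.97400436e-05,
        4.05887811e-03, -5.04118100e-05]), 'ee_pos': array([ 185.33363601, -517.59202062,  249.69654753]), 'tool_rot': array([ 0.57842728, -0.57787812,  0.40743699, -0.40678479]), 'ft_force': array([0.39024354, 0.17628176, 0.0820551 ]), 'moment': array([0.03022868, 0.03146142, 0.02125651]), 'grip_width': 85.21245241754141}
scene {'fovy': 52.64753034338025, 'cx': 320.21805382888033, 'cy': 202.15005044880684, 'eye': array([  2.47195098, 594.55414446, 624.39938372]), 'attitude': array([ 0.15418549, -0.31062202,  0.82799005, -0.44065096])} 0.99035546875
top {'fovy': 45.90044304087535, 'cx': 326.0735825356361, 'cy': 197.80841728381708, 'eye': array([ 374.38825347,  -81.51500641, 1032.91565136]), 'attitude': array([-0.07911951,  0.74072055, -0.66333797,  0.07110492])} 0.99600390625
wrist {'fovy': 71.64761328127054, 'cx': 314.89857138258145, 'cy': 204.10242573284043, 'mount': array([[ 9.99999680e-01,  1.41253039e-04,  7.87766742e-04,
         7.59536097e-01],
       [-7.17519891e-04, -2.77798473e-01,  9.60639107e-01,
        -1.23959462e+02],
       [ 3.54533591e-04, -9.60639364e-01, -2.77798282e-01,
         7.00596787e+01],
       [ 0.00000000e+00,  0.00000000e+00,  0.00000000e+00,
         1.00000000e+00]])} 0.9960078125
```

View pics/scene0.png

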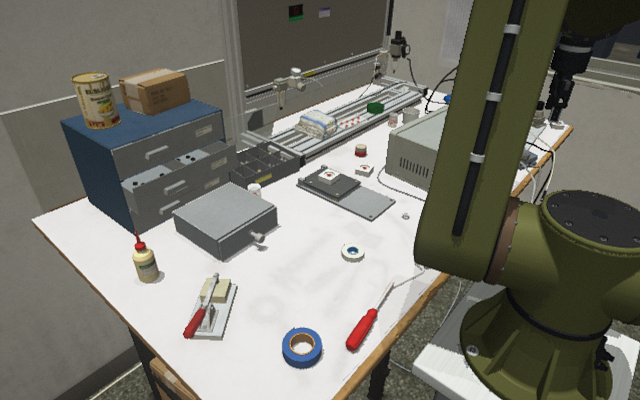

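View pics/top0.png

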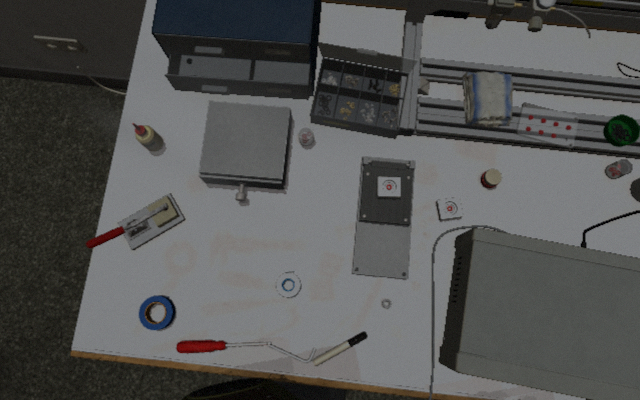

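View pics/wrist0.png

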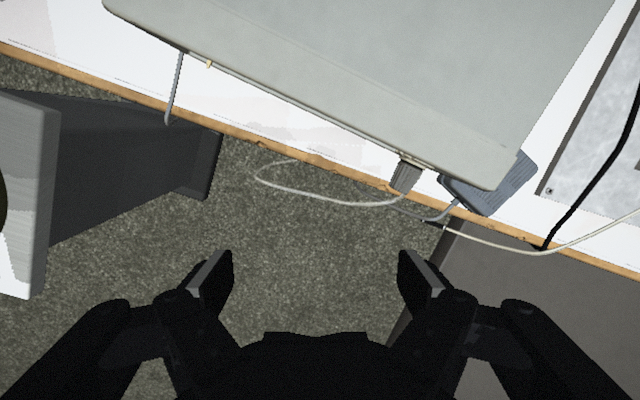

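The top view shows the drawer box at about (247,145) with its knob at (242,195). The fixture plate is at (388,190) with its apron at (383,247), the tape at (288,285), the jar at (306,136) and the block at (450,208). Next I'll convert these to world coordinates.

```bash
cat > h.py <<'E'
import numpy as np,cv2
from scipy.spatial.transform import Rotation as R
def Rq(q): return R.from_quat([q[1],q[2],q[3],q[0]])
def cam(c,st=None):
    f=200/np.tan(np.radians(float(c["fovy"]))/2)
    if "mount" in c:
        T=np.eye(4);T[:3,:3]=Rq(st["tool_rot"]).as_matrix();T[:3,3]=st["ee_pos"]
        M=T@c["mount"]; return f,M[:3,:3],M[:3,3]
    return f,Rq(c["attitude"]).as_matrix(),np.array(c["eye"])
def cloud(c,st=None):
    f,Rm,e=cam(c,st); v,u=np.mgrid[:400,:640]; d=c["depth"].astype(float)
    P=np.stack([(u-float(c["cx"]))/f*d,(v-float(c["cy"]))/f*d,d],-1)
    P=P@Rm.T+e; P[d==0]=np.nan; return P
def ray(c,px,z,st=None):
    f,Rm,e=cam(c,st); px=np.atleast_2d(px).astype(float)
    d=np.c_[(px[:,0]-float(c["cx"]))/f,(px[:,1]-float(c["cy"]))/f,np.ones(len(px))]@Rm.T
    return e+d*((z-e[2])/d[:,2])[:,None]
def pix(c,P,st=None):
    f,Rm,e=cam(c,st); q=(np.atleast_2d(P)-e)@Rm
    return np.c_[q[:,0]/q[:,2]*f+float(c["cx"]),q[:,1]/q[:,2]*f+float(c["cy"])]
# tool down (z world -): tool y along fingers = world -z ; opening dir x at yaw a
def down(a):
    x=np.array([np.cos(a),np.sin(a),0]);y=np.array([0,0,-1.]);z=np.cross(x,y)
    q=R.from_matrix(np.c_[x,y,z]).as_quat();return np.array([q[3],q[0],q[1],q[2]])
E
python3 - <<'E'
from h import *
c=dict(np.load("pics/top0.npz")); P=cloud(c)
for n,p in dict(table=(220,290),boxtop=(247,135),apron=(383,247),plate=(405,200),pblock=(389,187),knob=(242,195),jar=(306,136),tape=(288,278),block=(450,208),tray=(360,95)).items():
    print(n,P[p[1],p[0]].round(1))
Z=P[...,2]
def rect(lo,hi,box,name):
    m=((Z>lo)&(Z<hi)).astype(np.uint8); k=np.zeros_like(m);x0,y0,x1,y1=box;k[y0:y1,x0:x1]=m[y0:y1,x0:x1]
    cs,_=cv2.findContours(k,0,2);cn=max(cs,key=cv2.contourArea)
    ii=np.argwhere(k>0)[:,::-1]
    pts=ray(c,cn[:,0],(lo+hi)/2)[:,:2].astype(np.float32); r=cv2.minAreaRect(pts)
    print(name,r,cv2.boxPoints(r).round(1).tolist())
rect(52,68,(190,90,300,200),"box")
rect(4,13,(345,205,420,285),"apron")
rect(18,34,(350,155,420,235),"plate")
rect(15,45,(230,180,255,208),"knob")
rect(6,22,(270,265,305,305),"tape")
rect(10,25,(430,190,470,225),"block")
rect(30,60,(295,120,320,155),"jar")
E
```

```text
table [370.3 147.2  -1.9]
boxtop [703.8 127.4  58.9]
apron [ 500.5 -192.9    3.2]
plate [ 605.3 -229.6   25. ]
pblock [ 627.7 -191.3   36.4]
knob [574.4 122.5  39.2]
jar [7.194e+02 6.000e-01 4.830e+01]
tape [411.1   3.7  14.1]
block [ 600.8 -330.9   13.8]
tray [ 829.6 -108.1   46.2]
box ((694.536376953125, 129.273681640625), (164.89779663085938, 180.9741668701172), 1.2859998941421509) [[610.0999755859375, 217.89999389648438], [614.0999755859375, 37.0], [779.0, 40.70000076293945], [774.9000244140625, 221.60000610351562]]
apron ((512.2418823242188, -189.0767364501953), (149.98272705078125, 122.36308288574219), 0.3602018356323242) [[436.8999938964844, -128.39999389648438], [437.6000061035156, -250.6999969482422], [587.5999755859375, -249.8000030517578], [586.7999877929688, -127.4000015258789]]
plate ((623.8588256835938, -188.69271850585938), (145.48077392578125, 115.85803985595703), 0.8867811560630798) [[550.2000122070312, -131.89999389648438], [552.0, -247.6999969482422], [697.5, -245.5], [695.7000122070312, -129.60000610351562]]
knob ((586.2634887695312, 126.56261444091797), (42.51726
[... 221 characters left out ...]
277344, 48.917877197265625), 6.975959777832031) [[370.8999938964844, 22.299999237060547], [376.8999938964844, -26.200000762939453], [428.79998779296875, -19.899999618530273], [422.8999938964844, 28.700000762939453]]
block ((600.2899780273438, -329.3250732421875), (45.021732330322266, 52.62915802001953), 14.561223983764648) [[571.9000244140625, -309.5], [585.0999755859375, -360.5], [628.7000122070312, -349.1000061035156], [615.5, -298.20001220703125]]
jar ((726.277099609375, 2.6770095825195312), (39.54576110839844, 33.129302978515625), 6.642369270324707) [[704.7000122070312, 16.799999237060547], [708.5999755859375, -16.100000381469727], [747.7999877929688, -11.5], [744.0, 21.399999618530273]]
```

```bash
python3 - <<'E'
from rig import bot
from h import *
st=bot.read_state(); print(Rq(st["tool_rot"]).as_matrix().round(2))
for a in (np.pi/2,-np.pi/2):
  for p in ([500,-189,230],[430,-189,200],[567,125,30],[435,125,30],[480,125,200],[460,125,30],[520,-189,30]):
    q=bot.ik(p,down(a)); print(round(a,2),p,None if q is None else np.round(q,2))
E
```

```text
[[ 0.34 -0.    0.94]
 [-0.94  0.    0.34]
 [-0.   -1.    0.  ]]
1.57 [500, -189, 230] [-0.43  0.28  1.59 -0.    1.27 -2.  ]
1.57 [430, -189, 200] [-0.49  0.17  1.8  -0.    1.17 -2.06]
1.57 [567, 125, 30] [ 0.15  0.63  1.6  -0.    0.91 -1.42]
1.57 [435, 125, 30] [ 0.2   0.42  1.96 -0.    0.76 -1.37]
1.57 [480, 125, 200] [ 0.18  0.23  1.73 -0.    1.18 -1.39]
1.57 [460, 125, 30] [ 0.19  0.46  1.9  -0.    0.78 -1.38]
1.57 [520, -189, 30] [-0.41  0.59  1.68 -0.    0.87 -1.99]
-1.57 [500, -189, 230] [-0.43  0.28  1.59 -0.    1.27  1.14]
-1.57 [430, -189, 200] [-0.49  0.17  1.8  -0.    1.17  1.08]
-1.57 [567, 125, 30] [ 0.15  0.63  1.6  -0.    0.91  1.72]
-1.57 [435, 125, 30] [ 0.2   0.42  1.96 -0.    0.76  1.77]
-1.57 [480, 125, 200] [ 0.18  0.23  1.73 -0.    1.18  1.75]
-1.57 [460, 125, 30] [ 0.19  0.46  1.9  -0.    0.78  1.76]
-1.57 [520, -189, 30] [-0.41  0.59  1.68 -0.    0.87  1.16]
```

```bash
python3 - <<'E'
from rig import bot
from h import *
for n,p in (("fix",[500,-189,230]),("knob",[500,125,200])):
    bot.move_to(p,down(np.pi/2)); st=bot.read_state(); c=bot.read_camera("wrist")
    cv2.imwrite(f"pics/{n}1.png",c["image"]); np.savez(f"pics/{n}1.npz",ee_pos=st["ee_pos"],tool_rot=st["tool_rot"],**c); print(st["clock"],st["ee_pos"])
E
```

```text
1.8417 [ 499.82984354 -189.53372131  230.03211215]
3.0917 [500.33962145 124.08296304 200.11354906]
```

View pics/fix1.png

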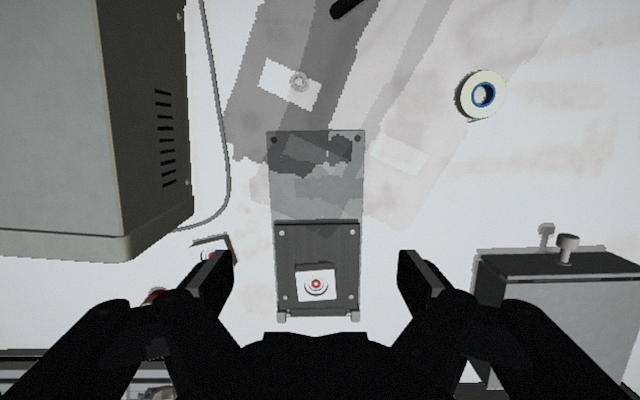

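View pics/knob1.png

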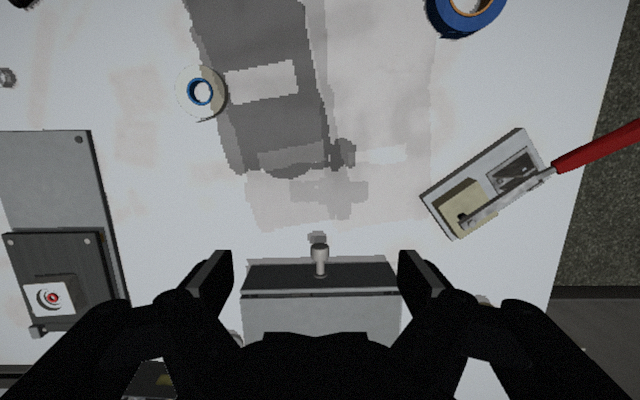

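The fixture view shows the apron's front corners at about (267,130) and (365,130), and the plate's free edge along y≈221. The knob view shows the knob head at about (320,249) and the drawer front panel below it. I'll measure both.

```bash
python3 - <<'E'
from h import *
c=dict(np.load("pics/fix1.npz")); 
for n,px,z in (("apF",[(267,130),(365,130)],8),("plate edge top",[(275,220),(361,221)],24),("plate screws fr",[(282,233),(350,233)],24),("plate far",[(276,316),(358,316)],24)):
    print(n,ray(c,px,z,c)[:,:2].round(1).tolist())
for n in("fix","knob"):
    c=dict(np.load(f"pics/{n}1.npz")); b=(210,200,420,330) if n=="knob" else (255,115,375,325)
    im=c["image"][b[1]:b[3],b[0]:b[2]]; cv2.imwrite(f"pics/{n}1z.png",cv2.resize(im,None,fx=2.8,fy=2.8,interpolation=cv2.INTER_CUBIC))
c=dict(np.load("pics/knob1.npz"))
print(ray(c,[(320,250),(319,276)],30,c).round(1))
print("box",ray(c,[(242,293),(400,290),(243,265),(396,260)],60,c).round(1))
P=cloud(c,c); print([P[v,320].round(0).tolist() for v in range(240,280,4)])
E
```

```text
apF [[436.0, -248.4], [436.2, -130.1]]
plate edge top [[545.3, -241.0], [546.8, -132.6]]
plate screws fr [[562.9, -232.8], [563.0, -145.9]]
plate far [[687.9, -245.5], [687.9, -130.5]]
[[570.1 128.9  30. ]
 [604.1 127.8  30. ]]
box [[607.2  43.3  60. ]
 [603.5 215.6  60. ]
 [573.2  46.8  60. ]
 [567.4 208.4  60. ]]
[[571.0, 129.0, -0.0], [564.0, 129.0, 27.0], [564.0, 129.0, 37.0], [567.0, 129.0, 42.0], [572.0, 129.0, 41.0], [576.0, 129.0, 42.0], [586.0, 129.0, 35.0], [591.0, 129.0, 35.0], [596.0, 129.0, 35.0], [600.0, 129.0, 38.0]]
```

View pics/fix1z.png

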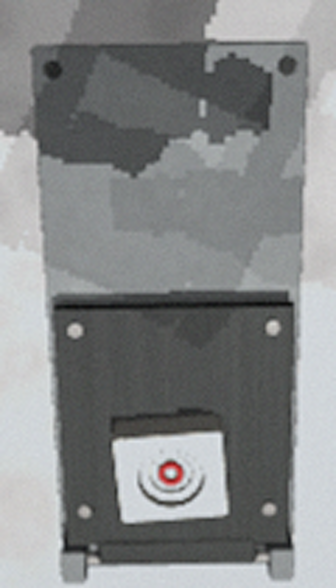

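View pics/knob1z.png

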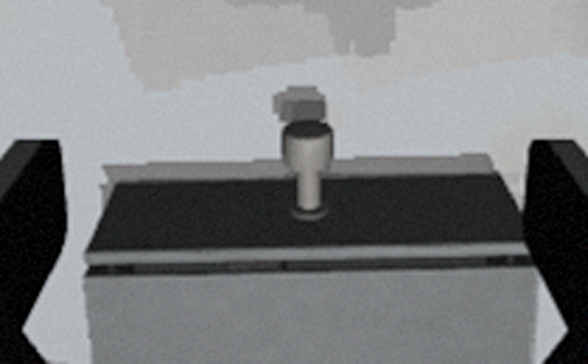

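Fixture origin is about (551,-189) with yaw ≈ 0. The knob head is at (571.5,128.5,30) and the box yaw is about 0.022. I'll pull the drawer now.

```bash
python3 - <<'E'
from rig import bot
from h import *
y=0.022;o=down(np.pi/2+y);k=np.array([571.5,128.5,31.])
bot.move_gripper(60,30)
bot.move_to(k+[0,0,80],o)
print(bot.servo_line(k,o,speed=120,until_force=15))
print(bot.move_gripper(15,40)); s=bot.read_state();print(s["grip_width"],s["ee_pos"],s["ft_force"].round(1))
d=np.array([-np.cos(y),-np.sin(y),0])
print(bot.servo_line(k+d*142,o,speed=80,until_force=18)); bot.dwell(0.3)
s=bot.read_state();print(s["grip_width"],s["ee_pos"],s["ft_force"].round(1),s["clock"])
c=bot.read_camera("top");cv2.imwrite("pics/top2.png",c["image"][80:320,120:440].repeat(2,0).repeat(2,1))
E
```

```text
False
False
20.16956171359755 [571.82788955 129.1853895   31.75663077] [0.2 5.  3.8]
True
20.4206520113993 [442.69172517 126.02637999  31.82772569] [-1.  -0.2  7.9] 7.0667
```

View pics/top2.png

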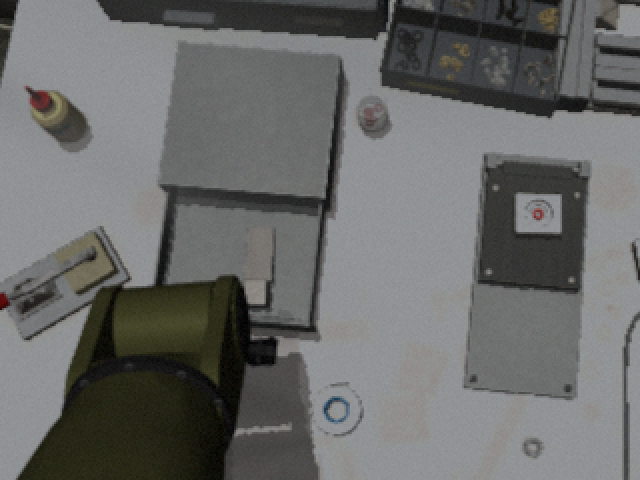

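The drawer met its stop after about 129 mm of travel. The wedge shows inside it at about (258,268), lug at (257,292). I'll release and look closer.

```bash
python3 - <<'E'
from rig import bot
from h import *
o=down(np.pi/2+.022); s=bot.read_state()
bot.move_gripper(70); s=bot.read_state(); print(s["grip_width"])
bot.servo_line([442.5,126,120],o,speed=150)
bot.move_to([440,115,200],o); st=bot.read_state(); c=bot.read_camera("wrist"); print(st["clock"])
np.savez("pics/w3.npz",ee_pos=st["ee_pos"],tool_rot=st["tool_rot"],**c)
cv2.imwrite("pics/w3.png",c["image"]); print(pix(c,[[530,110,7],[480,110,35]],st))
E
```

```text
70.25272053558808
8.8083
[[310.27771138 256.77726698]
 [310.63906835 227.52575002]]
```

View pics/w3.png

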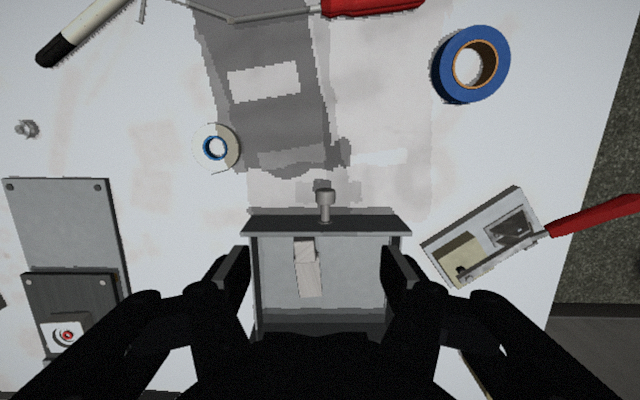

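```bash
python3 - <<'E'
from h import *
c=dict(np.load("pics/w3.npz"))
im=c["image"][210:330,240:400]; cv2.imwrite("pics/w3z.png",cv2.resize(im,None,fx=5,fy=4.9,interpolation=cv2.INTER_CUBIC))
P=cloud(c,c)
for v in range(228,304,5): print(v,P[v,306].round(0))
print("row250",[(u,int(P[255,u,2])) for u in range(286,326,2)])
E
```

```text
228 [476. 105.  48.]
233 [477. 106.  58.]
238 [496. 105.  27.]
243 [499. 105.  35.]
248 [504. 105.  36.]
253 [511. 105.  35.]
258 [517. 105.  37.]
263 [531. 105.  21.]
268 [538. 105.  21.]
273 [546. 105.  18.]
278 [555. 105.  16.]
283 [562. 105.  16.]
288 [570. 105.  14.]
293 [578. 105.  14.]
298 [589. 105.   9.]
303 [597. 106.   8.]
row250 [(286, 7), (288, 7), (290, 6), (292, 7), (294, 34), (296, 34), (298, 34), (300, 37), (302, 36), (304, 35), (306, 35), (308, 34), (310, 35), (312, 34), (314, 34), (316, 17), (318, 7), (320, 7), (322, 7), (324, 6)]
```

View pics/w3z.png

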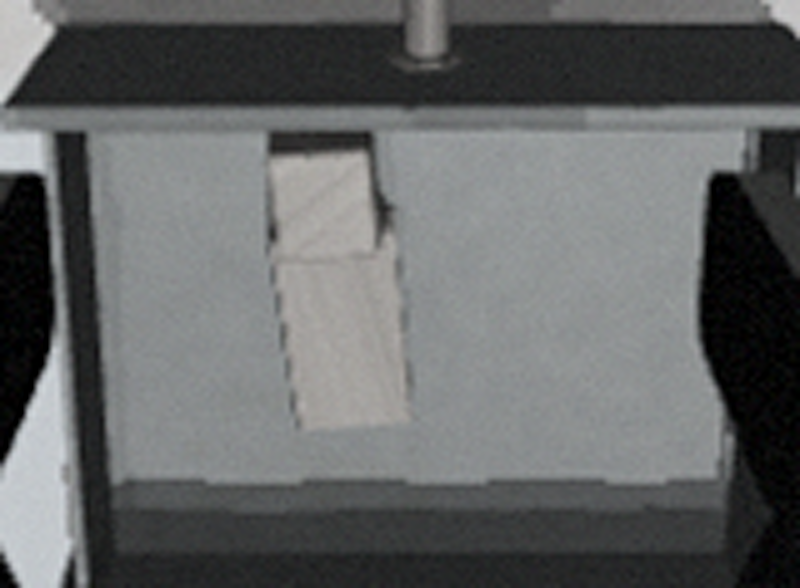

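```bash
python3 - <<'E'
from h import *
c=dict(np.load("pics/w3.npz"))
f=lambda L:[(240+x/5-.4,210+y/4.9-.4) for x,y in L]
A=ray(c,f([(272,155),(368,150),(376,250),(275,258)]),35,c)[:,:2];B=ray(c,f([(300,430),(410,422)]),10,c)[:,:2]
print(A.round(1),A.mean(0),B.round(1),B.mean(0)); d=B.mean(0)-A.mean(0);print(np.hypot(*d),np.arctan2(d[1],d[0]))
print("front panel top back edge",ray(c,f([(150,130)]),58.5,c))
E
```

```text
[[496.9  91.5]
 [495.2 113.2]
 [520.6 115.5]
 [523.2  92.2]] [508.96428408 103.11262704] [[587.1  97.1]
 [584.  125.7]] [585.55982604 111.42774611]
77.04555959918983 0.10813532115337968
front panel top back edge [[481.41805894  68.07966871  58.5       ]]
```

```bash
python3 - <<'E'
from rig import bot
from h import *
o=down(np.pi/2+.108)
bot.move_gripper(50)
bot.move_to([509,103.1,110],o)
print(bot.servo_line([509,103.1,29],o,speed=100,until_force=12))
s=bot.read_state();print(s["ee_pos"].round(1),s["ft_force"].round(1))
bot.move_gripper(15,60); s=bot.read_state();print(s["grip_width"],s["ee_pos"].round(1),s["ft_force"].round(1),s["clock"])
bot.servo_line([509,103.1,130],o,speed=120)
s=bot.read_state();print(s["grip_width"],s["ft_force"].round(1),s["clock"])
c=bot.read_camera("wrist");cv2.imwrite("pics/w4.png",c["image"])
c=bot.read_camera("scene");cv2.imwrite("pics/s4.png",c["image"])
E
```

```text
False
[509.3 103.2  29.7] [ 0.2 -0.4  0.5]
23.19828225387887 [509.5 103.2  29.8] [-0.3  0.9  6.2] 11.0333
22.771840169763102 [-0.2 -0.  -1.9] 12.025
```

View pics/w4.png

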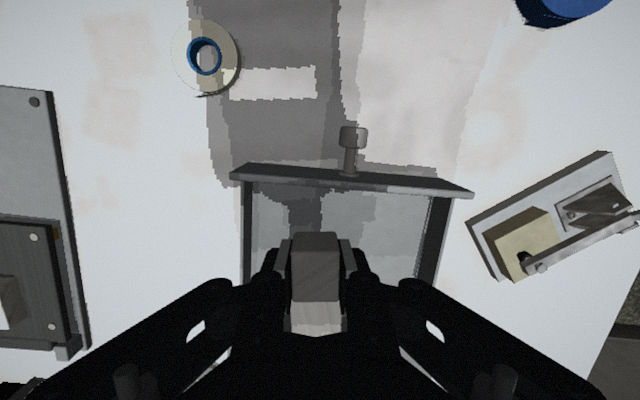

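View pics/s4.png

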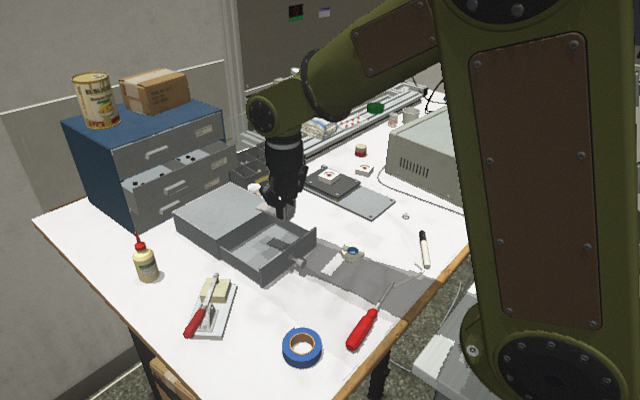

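The wedge is held squarely between the pads at about (315,265). I'll carry it to the apron and lower it to contact.

```bash
python3 - <<'E'
from rig import bot
from h import *
o=down(np.pi/2)
bot.move_to([460,-189,110],o)
bot.servo_line([460,-189,42],o,speed=100); bot.dwell(0.3)
s=bot.read_state();print(s["ee_pos"].round(1),s["ft_force"].round(1),s["grip_width"])
print(bot.servo_line([460,-189,27],o,speed=25,until_force=8))
s=bot.read_state();print(s["ee_pos"].round(2),s["ft_force"].round(1),s["moment"].round(2),s["clock"])
st=s;c=bot.read_camera("wrist");cv2.imwrite("pics/w5.png",c["image"]);np.savez("pics/w5.npz",ee_pos=st["ee_pos"],tool_rot=st["tool_rot"],**c)
c=bot.read_camera("scene");cv2.imwrite("pics/s5.png",cv2.resize(c["image"][140:240,260:420],None,fx=5,fy=5));np.savez("pics/s5.npz",**c)
E
```

```text
[ 460.2 -189.1   42.4] [ 0.9  0.  -0.9] 22.95348706293873
True
[ 460.16 -189.06   30.49] [0.4 0.4 3.6] [-0.07 -0.17  0.02] 14.8833
```

View pics/w5.png

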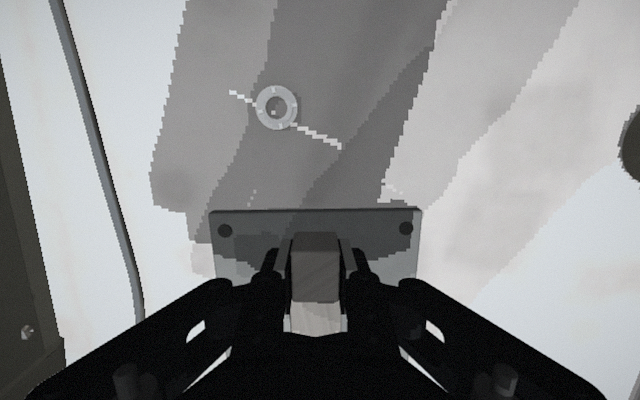

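View pics/s5.png

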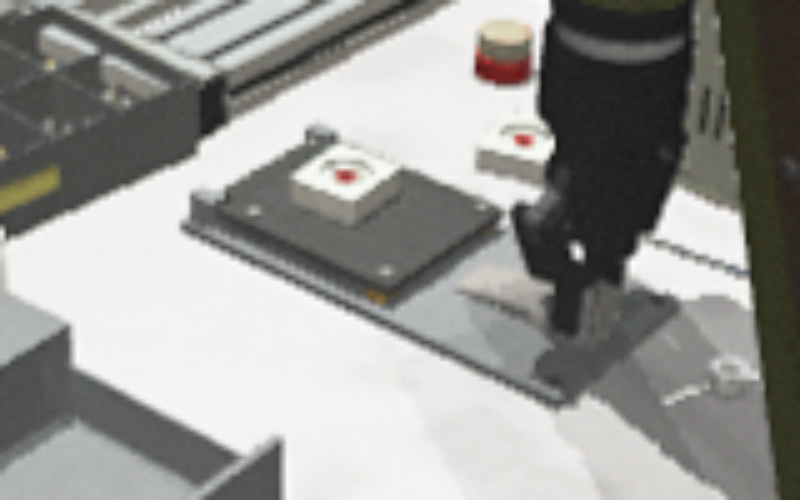

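The wedge is flat on the apron (contact at z≈30.5) and centred: apron corners at (210,211) and (422,209), lug at x≈316. Pushing in now.

```bash
python3 - <<'E'
from rig import bot
from h import *
o=down(np.pi/2)
for x in (485,495,502,508,513,517):
    r=bot.servo_line([x,-189,30.3],o,speed=30,until_force=30); bot.dwell(0.1)
    s=bot.read_state();print(x,r,s["ee_pos"].round(2),s["ft_force"].round(1),s["moment"].round(2),s["clock"])
    if r: break
bot.dwell(.3)
st=bot.read_state();c=bot.read_camera("wrist");cv2.imwrite("pics/w6.png",c["image"]);np.savez("pics/w6.npz",ee_pos=st["ee_pos"],tool_rot=st["tool_rot"],**c)
c=bot.read_camera("scene");cv2.imwrite("pics/s6.png",cv2.resize(c["image"][140:240,260:420],None,fx=5,fy=5));np.savez("pics/s6.npz",**c)
c=bot.read_camera("top");np.savez("pics/t6.npz",**c);cv2.imwrite("pics/t6.png",cv2.resize(c["image"][140:290,330:480],None,fx=4,fy=4))
E
```

```text
485 False [ 484.99 -189.05   30.5 ] [-1.7 -0.   7.1] [-0.09  0.22 -0.03] 16.075
495 False [ 495.34 -189.11   30.51] [ 1.9 -0.2  4.4] [-0.06 -0.33  0.06] 16.6583
502 False [ 501.78 -189.06   30.5 ] [-3.4  0.9  8.4] [-0.06  0.42 -0.02] 17.1417
508 False [ 507.68 -189.05   30.5 ] [-5.1  0.8  9.3] [-0.08  0.62 -0.05] 17.5917
513 False [ 512.65 -189.07   30.48] [-4.9  0.   9.3] [-0.1   0.66  0.  ] 18.0083
517 False [ 516.62 -189.08   30.5 ] [-5.8 -0.5  9.6] [-0.09  0.66 -0.03] 18.3917
```

View pics/s6.png

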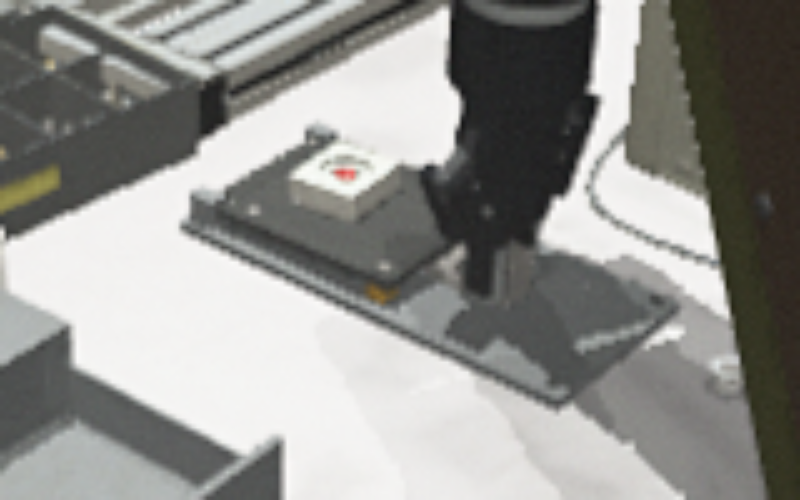

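View pics/w6.png

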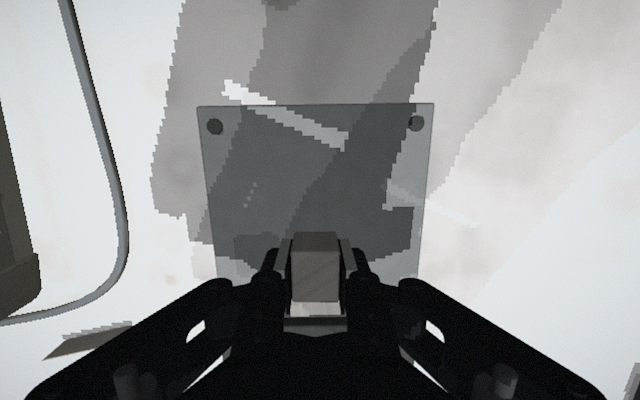

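View pics/t6.png

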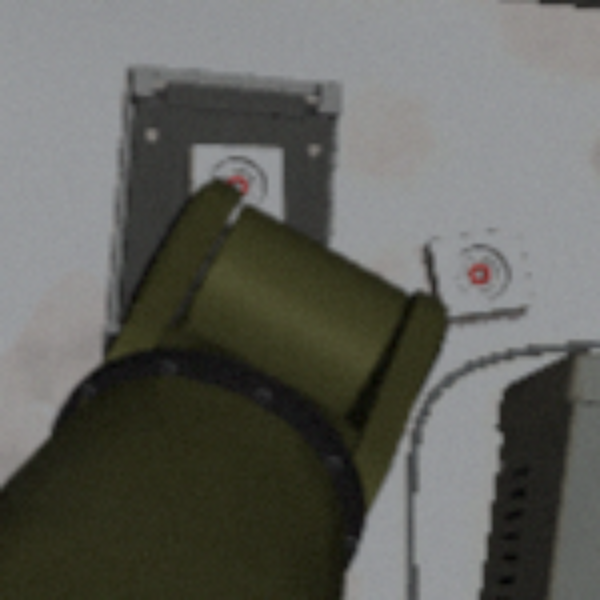

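The scene view shows a gap between the plate and the brass pad at (380,290). I'll measure the lift two ways: corner shift in the scene view and wedge exposure in the wrist view.

```bash
python3 - <<'E'
from h import *
a=dict(np.load("pics/s5.npz"));b=dict(np.load("pics/s6.npz"));
ga=cv2.cvtColor(a["image"],6);gb=cv2.cvtColor(b["image"],6)
up=lambda g:cv2.resize(g,None,fx=10,fy=10,interpolation=cv2.INTER_CUBIC)
def shift(x,y,w=5,h=4):
    t=up(ga[y-h:y+h+1,x-w:x+w+1]);s=up(gb[y-h-4:y+h+5,x-w-4:x+w+5])
    r=cv2.matchTemplate(s,t,cv2.TM_CCOEFF_NORMED);_,m,_,l=cv2.minMaxLoc(r);return (l[0]-40)/10,(l[1]-40)/10,m
p=(260+388/5,140+272/5)
print("screw",p,shift(337,194,3,3))
print("block",shift(328,177,8,6)); print("static pad/base",shift(300,188,4,4))
w=ray(a,[p],24)[0];print(w, pix(a,[w+[0,0,k] for k in (0,2,4,6)])-pix(a,[w]))
c=dict(np.load("pics/w6.npz"));cv2.imwrite("pics/w6z.png",cv2.resize(c["image"][225:345,260:370],None,fx=5,fy=5,interpolation=cv2.INTER_CUBIC))
for x in range(545,556): pass
print(pix(c,[[502+.6+28-0,-189,36],[530.6,-189,36],[551,-189,20],[551,-189,28],[551,-189,16],[551,-189,24]],c))
z=lambda d,n:cv2.imwrite(n,cv2.resize(d["image"][175:215,320:375],None,fx=12,fy=12,interpolation=cv2.INTER_CUBIC))
z(b,"pics/s6z.png")
E
```

```text
screw (337.6, 194.4) (-0.2, -1.0, 0.9710196852684021)
block (-0.1, -0.5, 0.9570232033729553)
static pad/base (0.0, 0.0, 0.9979117512702942)
[ 554.82854236 -140.09696444   24.        ] [[ 0.          0.        ]
 [ 0.03149754 -0.61720107]
 [ 0.06306002 -1.2356747 ]
 [ 0.09468764 -1.85542483]]
[[316.8741786  301.69104558]
 [316.8741786  301.69104558]
 [316.62256824 315.33652537]
 [316.6993406  325.08401979]
 [316.58691428 310.80967818]
 [316.65999831 320.08887893]]
```

View pics/w6z.png

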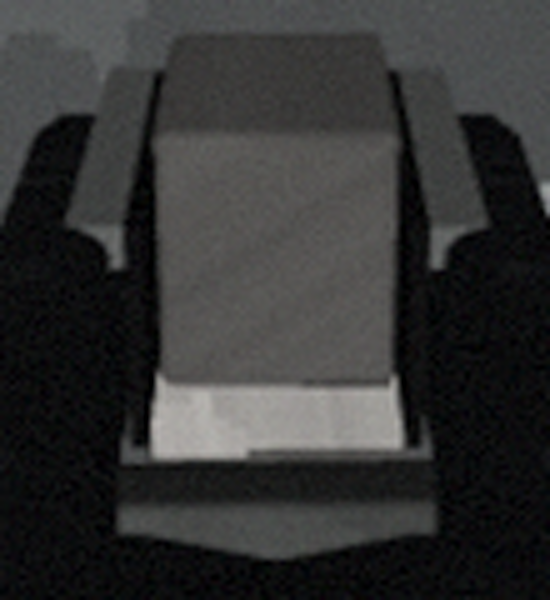

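View pics/s6z.png

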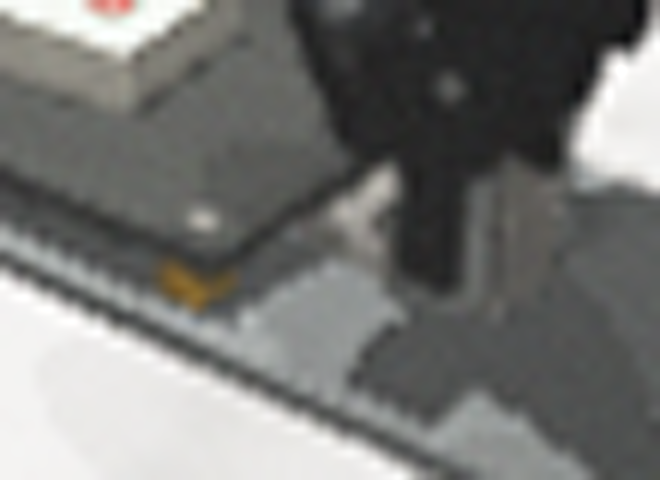

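Both measurements agree on a lift of about 3.6–4 mm. The wedge lies flat, the plate edge sits about 20 mm ahead of the lug, and the force is steady and low. Final check, then I'll hand in.

```bash
python3 - <<'E'
from rig import bot
s=bot.read_state();print(s["ee_pos"].round(2),s["ft_force"].round(1),s["grip_width"],s["clock"],abs(s["qvel"]).max())
bot.finish_job()
E
```

```text
[ 516.6  -189.07   30.48] [-5.   0.6  9.6] 23.06241599859575 18.8417 0.0012673910154239198
the job is handed in; nothing more can be done
```

The wedge is under the middle of the plate's free edge, still gripped, and the job was handed in at 18.8 s of the 51 s allowed. No verdict is reported, so these are my own last checks:

- **Drawer:** I pulled it by the knob until it hit the stop, about 129 mm of travel.
- **Wedge out:** I gripped it by the lug with 60 N, lifted it clear of the drawer, and lowered it onto the apron until it touched.
- **Plate lift:** I measured about 3.6 mm from the plate's shift in the scene camera. In the wrist view, the plate edge sits where a 4 mm lift would put it. The gap over the near brass pad is visible.
- **Wedge position:** The thin end is about 42 mm under the plate, on the centre line within about 1 mm, and straight.
- **Grip and forces:** The jaws were closed on the wedge at 23.1 mm. The wrist forces were steady, about 5 N against the push and 10 N upward, and the arm was at rest.
- **Robot and plate:** The fingers stop about 20 mm short of the plate edge, by calculation from the pad width.
- **Tape, jar and block:** I planned every move clear of them and none looked displaced in the pictures, but I did not re-measure their positions at the end.

No check failed; the two lift measurements differed by about 0.4 mm.

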